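Clear the biscuit caddy's lid and hold it at its balance point

ROBOT

A 6-joint arm with a two-finger parallel gripper is mounted at the origin on the work surface. World frame = base frame: x ahead of the robot, y to its left, z up, the work surface at z = 0. Lengths are in mm, angles in rad, forces in N, time in s.
With the tool pointing down it reaches from about 350 to 775 mm from the base axis. Payload 7.3 kg.
Tool frame: the origin (TCP) lies midway between the tips of the shut fingers; the grasp point (between the pads) lies 19 mm behind it; x points along the fingers, y is the direction in which the jaws open and shut, and the axes are right-handed (so a half turn about x gives the same grasp; the last joint's range is limited). The gripper opens to 92 mm and grips with 3 to 60 N. Pads are 19 mm wide; open, the fingers measure 130 mm over their backs; the gripper's body (75 mm by 190 mm) begins 47 mm behind the grasp point.
Start: joints at [-1.334, 0.342, 1.524, -0, 1.275, -0.146], TCP at [196.121, -487.013, 226.741] pointing down, gripper open.
Joint ranges: [-2.53, 2.53], [-0.77, 2.02], [0.04, 2.7], [-1, 4.14], [0.28, 2.66], [-3.11, 3.11]. Speed limits (rad/s): [2.57, 2.57, 3.14, 3.14, 3.14, 3.14].

INTERFACE

Orientations are given as [roll, pitch, yaw] about the fixed x, y, z axes, in that order (R = Rz(yaw) Ry(pitch) Rx(roll)).
In Python, from plant import bot gives the robot as it stands. The module is installed in compiled form; this text tells all that it offers.
- The arm moves only by the shell command python3 -m handwheel 'ROWS' [OPENING]. ROWS is JSON, a list that holds one entry, the list of rows, each a list of 4 numbers: the shift along the tool's x, y, z in cm, then the turn about the tool's x in rad. A call has 1 to 8 rows; each row shifts and turns the commanded pose from where the row before left it, along the tool's axes as they then stand; what a row does not reach is not made up. A row lasts 1/12 s, in which the tool goes at most 41.7 mm and 7.16 degrees, less where a joint would pass 70% of its speed; a pose out of reach is approached as far as the arm can. A call is refused whole if a number of a shift passes 4.17 or a number of a turn 0.125, either way. A call with a gripper value outside its range is refused whole. OPENING is the opening, from 0 (shut) to 1 (fully open), set as the call begins (- or left out, the last holds). The fingers move at their own pace and stop on an object; the grip force is fixed at half the most. Time passes only in rows, so rows that do not move let the fingers close. It gives the time, the measured TCP pose, the force and the opening at its end, in the units of the state.
- bot.get_obs(): the state, without advancing time (a new reading comes with each control period).
- bot.capture(name): name is "side" or "top"; returns (picture, depth): 384x512x3 uint8, red, green, blue; 384x512 float32, mm along the optical axis (not along the pixel's ray), 0 where there is no reading.
- bot.camera_model(name): a dict with "fx", "fy", "cx", "cy" (pixels), "position" and "rotation" of the camera in the world. Camera axes: x right, y down, z forward; pixel columns grow to the right and rows downward; lengths in mm; the calibration is good to about 2 mm. A picture is of the moment at which its call begins. camera_model takes no time and is no camera call.
- bot.close_job(): hands the job in, once; it reports no verdict.
Trained networks look in the newest picture that a camera, given by its name, has taken for a name from the list of things; names that differ only in an ending like _2 or _b are one class to them, and where a whole thing is asked for, a point or a joint stands for the part that bears it (a point fixed in the world has none). Each returns a list of dicts, best first, with "conf" (0 to 1); they miss things now and then, are a little off and sometimes report something else, mostly with a low value. They report only what shows in the picture. A call takes as long as a camera call. They do not tell look-alikes from the thing itself.
- bot.find_in(camera, label): "bbox" ([left, top, width, height] in pixels, round what is visible of it).
- bot.spot_point(camera, label): "point" ([column, row] in pixels: a listed point, or the origin of a listed thing).
The state is a dict: "time": time; "joint_positions": joint angles; "dq": joint speeds; "tau": joint torques, N m; "tool_pos": TCP position; "tcp_rot": TCP orientation; "contact_force": force on the tool from outside, world axes, zero at the start; "moment": the same for the moment, N m; "grip_width": finger opening in mm.
Only numpy, scipy, OpenCV 4.12 (cv2) and the standard library are available. Lean on these libraries where they do the work, as an engineer would, in place of code of your own. Each camera call takes 0.05 s, during which the arm holds its last target.

TASK

The hinge stay of the blue biscuit caddy is to be replaced: first put the two burnt biscuits lying on its white lid into the green scrap bin. Then take hold of the lid (it has a steel bar handle) and swing it up until it stands straight up, balanced over its hinge, and finish while still holding it there, so that the lid falls neither shut nor open. Never let the lid drop shut or tip over backwards, and leave the bowl, the jar and the cutter alone.

Things in the scene. Friction and masses are not known exactly. Their poses are not given: they have to be found in the camera images.
- caddy: Blue open storage box, fixed to the table, 140 mm deep (its x), 260 mm wide (its y), 108 mm high, closed by the white lid. Origin: centre of its underside, on the table. At yaw 0 its x axis points away from the robot; the lid is hinged along its far (+x) upper edge. With the lid shut its flat top face is 120 mm above the table.
- lid_hinge (a point): Middle of the lid's hinge axis, 70 mm along +x of the caddy from its centre and 115 mm above the table. The hinge axis is level and runs along the caddy's y; these axes are the caddy's.
- lid (a joint): Angle of the white lid (139 x 260 x 10 mm, about 0.5 kg with the handle, could be 30 % less or more). 0 = shut and level, grows as the free (near) edge rises, 1.571 = standing straight up, where it balances; stop at 2.6, tipped over backwards. Almost frictionless and without a stay: let go anywhere else, it falls.
- lid_handle (a point): Steel bow handle in the lid's plane on its free edge: round bar 12 mm thick, 110 mm long, parallel to the hinge, tied to the lid by a rod at each end; a finger fits between bar and lid. Origin: middle of the bar, 185 mm from the hinge axis, 41 mm from the lid's edge, 115 mm above the table when shut, air below. x points to the hinge, y along the bar. A pinched bar can turn in the fingers.
- burnt_a: Burnt, dark brown hard round biscuit, 44 mm across (46 over its wavy edge), 16 mm thick, about 30 g, lying flat on the shut lid. Origin: centre of its underside.
- burnt_b: The same as burnt_a, the other burnt biscuit on the lid.
- scrap_bin: Green open-topped square bin, fixed to the table, 170 x 170 mm outside, 100 mm high, walls 4 mm, to the left or the right of the caddy. Origin: centre of its underside.
- bowl: Black mixing bowl, 156 mm across the rim, 90 mm high, on the other side of the caddy from the bin; leave it alone. Origin: centre of its underside.
- jar: Amber jar with a red cap, 66 mm across, 110 mm high, beside a far corner of the caddy; leave it alone. Origin: centre of its underside.
- cutter: Steel ring biscuit cutter, 64 mm across, 30 mm high, beside a far corner of the caddy; leave it alone. Origin: centre of its underside.
Things that resemble listed ones, but are neither listed nor needed, are in the scene too. What is shaped like the burnt_a but orange, pink or red is not meant.

How it is judged (in metres and radians):
On the way, in this order (a step that is already met when the one before it is completed fails the run):
1. both burnt biscuits lie in the scrap bin, released, while the lid is still shut (x of burnt_a in the frame of scrap_bin between -0.08 and 0.08 m and y of burnt_a in the frame of scrap_bin between -0.08 and 0.08 m and z of each of burnt_a, burnt_b in the frame of scrap_bin below 0.07 m and contact force between the fingers and burnt_a below 0.1 N and x of burnt_b in the frame of scrap_bin between -0.08 and 0.08 m and y of burnt_b in the frame of scrap_bin between -0.08 and 0.08 m and contact force between the fingers and burnt_b below 0.1 N and value of joint lid below 0.1 rad), for 0.2 s.
2. the lid, held by the fingers, stands at its balance point (value of joint lid between 1.47 and 1.67 rad and velocity of joint lid between -0.1 and 0.1 rad/s and contact force between the fingers and lid above 1 N), for 0.5 s.
At the end, for the whole second after the job is handed in: The lid stands straight up at its balance point (1.57 rad, within 0.1 rad) and still (under 0.1 rad/s), the fingers holding it (over 1 N); both burnt biscuits are in the scrap bin, released; bowl, jar and cutter within 30 mm of where they were (all of step 2 and x of burnt_a in the frame of scrap_bin between -0.08 and 0.08 m and y of burnt_a in the frame of scrap_bin between -0.08 and 0.08 m and z of each of burnt_a, burnt_b in the frame of scrap_bin below 0.07 m and contact force between the fingers and burnt_a below 0.1 N and x of burnt_b in the frame of scrap_bin between -0.08 and 0.08 m and y of burnt_b in the frame of scrap_bin between -0.08 and 0.08 m and contact force between the fingers and burnt_b below 0.1 N and distance of each of bowl, jar, cutter from where it was at the start of the episode below 0.03 m); the arm keeps its last pose, push and grip.
It fails at once if the lid tips over backwards (past 1.9 rad) (value of joint lid above 1.9 rad).
It fails at once if the lid drops shut (falls faster than 2.5 rad/s) (velocity of joint lid below -2.5 rad/s).
It fails at once if the bowl, the jar or the cutter is pushed about (more than 30 mm) (distance of any of bowl, jar, cutter from where it was at the start of the episode above 0.03 m).
It also fails if it takes over 64 s, if anything falls off the work surface, if the arm or the gripper's body presses on something with over 40 N, if the wrist force passes 120 N, or if a joint passes its speed limit or range.

## Working session

There is one attempt and no reset: what is moved stays moved. The work goes in short steps, Python scripts to look and compute and a shell command to move; the robot and the scene stay as the last step left them, time stands still between calls to the robot, and variables do not carry over. Pictures are saved under pics/ and viewed, and the job is handed in when it is done.

```bash
mkdir -p pics; ls
cat > h.py <<'E'
import numpy as np, cv2
from plant import bot
from scipy.spatial.transform import Rotation as R
def snap(c,name):
    im,d=bot.capture(c); cv2.imwrite(f'pics/{name}.png',im[:,:,::-1]); np.save(f'pics/{name}.npy',d); return im,d
def px(c,u,v,d):
    m=bot.camera_model(c); p=np.array([(u-m['cx'])/m['fx']*d,(v-m['cy'])/m['fy']*d,d])
    return np.array(m['rotation'])@p+np.array(m['position'])
def cloud(c,d):
    m=bot.camera_model(c); v,u=np.mgrid[:d.shape[0],:d.shape[1]]
    p=np.stack([(u-m['cx'])/m['fx']*d,(v-m['cy'])/m['fy']*d,d],-1)
    return p@np.array(m['rotation']).T+np.array(m['position'])
E
python3 - <<'E'
from h import *
o=bot.get_obs(); print(o)
for c in ('top','side'):
    m=bot.camera_model(c); print(c,m)
    im,d=snap(c,c+'0'); P=cloud(c,d)
    for l in ('caddy','lid_hinge','lid_handle','burnt_a','scrap_bin','bowl','jar','cutter'):
        for r in bot.spot_point(c,l)[:5]:
            u,v=map(int,map(round,r['point'])); print(l,round(r['conf'],2),u,v,P[v,u].round(0) if 0<=v<384 and 0<=u<512 else '')
E
```

```text
pics
{'time': 0.0, 'joint_positions': array([-1.33399182e+00,  3.42703382e-01,  1.52503147e+00,  8.52259994e-06,
        1.27537072e+00, -1.45980800e-01]), 'dq': array([ 0.00059606, -0.00043754, -0.00128988,  0.0016246 ,  0.00149781,
        0.00143478]), 'tau': array([-1.22250778e-03, -4.31246281e+01, -2.44219655e+01,  7.16268551e-02,
        5.59550640e-02, -1.17703407e-04]), 'tool_pos': array([ 196.02680337, -486.59343284,  226.04994629]), 'tcp_rot': array([-1.72216377,  1.56928339,  1.8022117 ]), 'contact_force': array([ 0.09169222, -0.03211373, -0.10529433]), 'moment': array([-0.0269441 ,  0.02574051, -0.01764519]), 'grip_width': 91.77970217925605}
top {'fx': 364.3578802633603, 'fy': 364.3578802633603, 'cx': 254.53903569304612, 'cy': 187.79185590435543, 'position': array([ 398.44604847,   -8.3642493 , 1136.29569542]), 'rotation': array([-2.94997359, -0.00970935, -1.55281969])}Traceback (most recent call last):
  File "<stdin>", line 5, in <module>
  File "h.py", line 12, in cloud
    return p@np.array(m['rotation']).T+np.array(m['position'])
           ~~~~~~~~~~~~~~~~~~~~~~~~~~~^~~~~~~~~~~~~~~~~~~~~~~~
ValueError: operands could not be broadcast together with shapes (384,512) (3,)
```

```bash
sed -i "s/np.array(m\['rotation'\])/R.from_euler('xyz',m['rotation']).as_matrix()/" h.py
python3 - <<'E'
from h import *
for c in ('top','side'):
    m=bot.camera_model(c); print(c,m)
    im,d=snap(c,c+'0'); P=cloud(c,d)
    for l in ('caddy','lid_hinge','lid_handle','burnt_a','scrap_bin','bowl','jar','cutter'):
        for r in bot.spot_point(c,l)[:5]:
            u,v=map(int,map(round,r['point'])); print(l,round(r['conf'],2),u,v,P[v,u].round(0) if 0<=v<384 and 0<=u<512 else '')
E
```

```text
top {'fx': 364.3578802633603, 'fy': 364.3578802633603, 'cx': 254.53903569304612, 'cy': 187.79185590435543, 'position': array([ 398.44604847,   -8.3642493 , 1136.29569542]), 'rotation': array([-2.94997359, -0.00970935, -1.55281969])}
caddy 0.71 233 194 [576.  46. 122.]
lid_hinge 0.7 240 166 [662.  29. 106.]
lid_handle 0.63 221 226 [486.  77. 120.]
burnt_a 0.74 299 182 [ 638. -155.   13.]
burnt_a 0.73 300 210 [ 549. -158.   13.]
burnt_a 0.66 270 148 [746. -62.  18.]
burnt_a 0.51 254 185 [601. -13. 132.]
scrap_bin 0.93 145 233 [470. 320.   2.]
bowl 0.66 361 228 [ 497. -348.    6.]
jar 0.74 333 173 [ 648. -243.  102.]
cutter 0.72 165 172 [665. 272.  -3.]
cutter 0.59 220 227 [483.  79. 121.]
side {'fx': 393.05233340487854, 'fy': 393.05233340487854, 'cx': 252.52989490216902, 'cy': 188.09762400276557, 'position': array([ 456.25699319, -770.0324023 ,  748.33921264]), 'rotation': array([-2.25222755, -0.02079009, -0.17543853])}
caddy 0.55 244 210 [571. -82. 115.]
lid_handle 0.65 200 173 [482. 238.  -2.]
burnt_a 0.79 307 230 [740. -76.  15.]
burnt_a 0.65 243 267 [ 555. -173.   16.]
burnt_a 0.63 251 186 [599. -19. 135.]
burnt_a 0.52 276 260 [ 636. -166.   19.]
burnt_a 0.5 256 160 [631.  90. 135.]
scrap_bin 0.63 198 155 [480. 246.  61.]
bowl 0.87 235 344 [ 510. -356.    5.]
jar 0.67 297 298 [ 652. -294.   41.]
cutter 0.44 235 341 [ 510. -349.    5.]
```

View pics/top0.png

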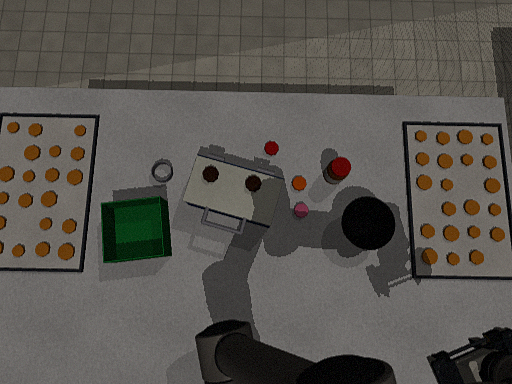

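View pics/side0.png

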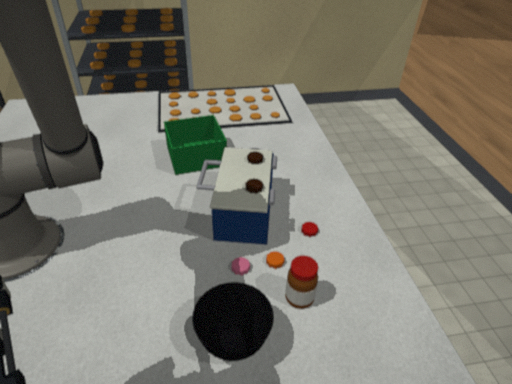

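```bash
python3 - <<'E'
from h import *
im=cv2.imread('pics/top0.png').astype(int); d=np.load('pics/top0.npy'); P=cloud('top',d)
for c in ('top','side'):
    im=cv2.imread(f'pics/{c}0.png').astype(int); d=np.load(f'pics/{c}0.npy'); P=cloud(c,d); Z=P[...,2]
    reg=(P[...,0]>400)&(P[...,0]<760)&(P[...,1]>-110)&(P[...,1]<180)&(d>0)
    br=im.sum(2)
    lid=reg&(Z>114)&(Z<126)&(br>240)
    lid=cv2.morphologyEx(lid.astype(np.uint8),cv2.MORPH_OPEN,np.ones((3,3)))>0
    n,lab,st,_=cv2.connectedComponentsWithStats(lid.astype(np.uint8)); k=1+np.argmax(st[1:,4]); l=lab==k
    print(c,'lid n',l.sum(),'z',np.median(Z[l]))
    print(cv2.minAreaRect(P[l][:,:2].astype(np.float32)), cv2.boxPoints(cv2.minAreaRect(P[l][:,:2].astype(np.float32))).round(0).tolist())
    b=reg&(Z>129)&(Z<145)&(br<200)
    n,lab,st,_=cv2.connectedComponentsWithStats(b.astype(np.uint8))
    for k in range(1,n):
        if st[k,4]>15:
            q=P[lab==k]; print('b',st[k,4],q.mean(0).round(1),np.median(q[:,2]).round(1),(q.max(0)-q.min(0)).round(0))
E
python3 - <<'E'
import cv2
im=cv2.imread('pics/top0.png')[130:280,90:300]; cv2.imwrite('pics/top0z.png',cv2.resize(im,None,fx=3.8,fy=3.8,interpolation=cv2.INTER_CUBIC))
E
```

```text
top lid n 2760 z 119.5796968915837
((596.0380859375, 68.09639739990234), (216.80906677246094, 137.99008178710938), 75.07024383544922) [[501.0, -19.0], [635.0, -54.0], [691.0, 155.0], [557.0, 191.0]]
b 192 [632.2 111.6 135.3] 135.4 [42. 45. 11.]
b 192 [607.2  -9.7 135.2] 135.4 [44. 42. 12.]
side lid n 3084 z 120.02391333054891
((574.4217529296875, 52.34899139404297), (266.19287109375, 199.71792602539062), 74.12909698486328) [[442.0, -48.0], [634.0, -103.0], [707.0, 153.0], [515.0, 208.0]]
b 126 [631.2 105.2 135.1] 135.7 [40. 41. 10.]
b 164 [606.2 -16.3 135.2] 135.6 [41. 40.  9.]
```

View pics/top0z.png

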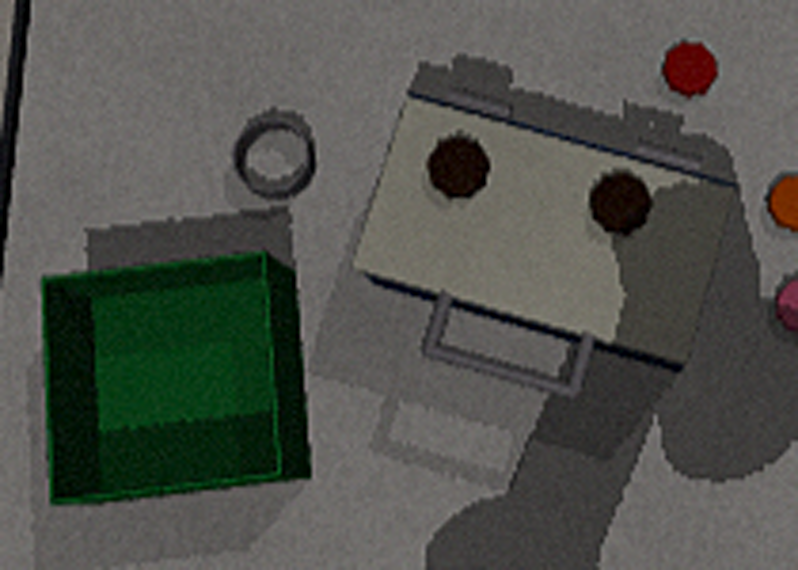

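Run:
```python
from h import *
for c in ('top','side'):
    im=cv2.imread(f'pics/{c}0.png').astype(int); d=np.load(f'pics/{c}0.npy'); P=cloud(c,d); Z=P[...,2]
    reg=(P[...,0]>400)&(P[...,0]<760)&(P[...,1]>-110)&(P[...,1]<230)&(d>0)
    lid=(reg&(Z>114)&(Z<140)).astype(np.uint8)
    lid=cv2.morphologyEx(lid,cv2.MORPH_OPEN,np.ones((9,9)))
    n,lab,st,_=cv2.connectedComponentsWithStats(lid); k=1+np.argmax(st[1:,4]); l=lab==k
    r=cv2.minAreaRect(P[l&(Z<123)][:,:2].astype(np.float32)); print(c,r, cv2.boxPoints(r).round(0).tolist())
    # handle: caddy frame
    yaw=-0.262; X=np.array([np.cos(yaw),np.sin(yaw)]); Y=np.array([-X[1],X[0]])
    q=P[...,:2]-np.array([594,50]); cx=q@X; cy=q@Y
    h=reg&(Z>100)&(cx<-90)&(cx>-140)&(abs(cy)<90)&(Z<128)
    print('handle',h.sum(),'cx',np.percentile(cx[h],[2,50,98]).round(1),'cy',np.percentile(cy[h],[2,50,98]).round(1),'z',np.percentile(Z[h],[5,50,95]))
    bar=h&(cx<-103); 
    if bar.sum():print('bar',P[bar].mean(0))
    w=(abs(Z-100)<4)&(P[...,0]>330)&(P[...,0]<640)&(P[...,1]>180)&(P[...,1]<480)
    r=cv2.minAreaRect(P[w][:,:2].astype(np.float32)); print('bin',w.sum(),r,cv2.boxPoints(r).round(0).tolist())
    k=(abs(Z-118)<25)&(P[...,0]>600)&(cx>72)&(cx<100)&(abs(cy)<140); print('knuckle z',k.sum(),np.percentile(Z[k],[5,50,95]) if k.sum() else '')
```

```text
top ((590.8478393554688, 47.44287109375), (259.5715637207031, 139.5186767578125), 75.00000762939453) [[490.0, -60.0], [625.0, -96.0], [692.0, 155.0], [557.0, 191.0]]
handle 241 cx [-118.6 -111.5  -91.8] cy [-62.9  -4.9  56.1] z [115.36644839 119.54786155 122.86103987]
bar [484.18622776  75.02101567 119.42641822]
bin 367 ((476.69573974609375, 330.62872314453125), (170.21722412109375, 170.83384704589844), 7.955207347869873) [[381.0, 403.0], [404.0, 234.0], [573.0, 258.0], [549.0, 427.0]]
knuckle z 117 [115.47089208 120.2921435  123.31829261]
side ((589.1334228515625, 47.120872497558594), (266.41351318359375, 140.34423828125), 75.1180419921875) [[487.0, -64.0], [623.0, -100.0], [691.0, 158.0], [556.0, 194.0]]
handle 194 cx [-118.5 -110.1  -90.7] cy [-66.1 -17.1  50.7] z [113.56123568 119.53687869 122.19409881]
bar [483.14229266  67.90472828 119.21062185]
bin 249 ((474.7323303222656, 329.0033874511719), (169.88731384277344, 177.70297241210938), 7.745851039886475) [[379.0, 406.0], [403.0, 230.0], [571.0, 252.0], [547.0, 428.0]]
knuckle z 116 [111.70980891 120.43823544 123.31158349]
```

```bash
cat >> h.py <<'E'
def to(t,ang=None,p=None,rot=None):
    "remaining: turn about tool x to bring tool y along world angle ang (mod pi), then shift in tool axes (cm)"
    o=bot.get_obs(); p=o['tool_pos'] if p is None else np.array(p); Rm=R.from_euler('xyz',o['tcp_rot'] if rot is None else rot)
    y=Rm.apply([0,1,0]); a0=np.arctan2(y[1],y[0]); turn=0
    if ang is not None:
        turn=-((ang-a0+np.pi/2)%np.pi-np.pi/2)   # tool x is down
    R2=Rm*R.from_rotvec([turn,0,0]); s=R2.inv().apply(np.array(t)-p)/10
    print('turn',round(turn,3),'shift cm',s.round(2),'| unturned shift',(Rm.inv().apply(np.array(t)-p)/10).round(2),'| y ang',round(a0,3),'j',o['joint_positions'].round(2),'t',round(o['time'],2),'grip',round(o['grip_width'],1))
E
python3 - <<'E'
from h import *
o=bot.get_obs(); print(R.from_euler('xyz',o['tcp_rot']).as_matrix().round(3))
to([607,-12,226],-.262)
to([607,-12,226],1.309)
E
```

```text
[[ 0.     0.374 -0.928]
 [-0.    -0.928 -0.374]
 [-1.     0.     0.   ]]
turn -0.926 shift cm [  0.07  27.38 -56.52] | unturned shift [  0.07 -28.72 -55.86] | y ang -1.188 j [-1.33  0.34  1.52 -0.    1.28 -0.15] t 0.95 grip 92.0
turn 0.645 shift cm [  0.07 -56.52 -27.39] | unturned shift [  0.07 -28.72 -55.86] | y ang -1.188 j [-1.33  0.34  1.52 -0.    1.28 -0.15] t 0.95 grip 92.0
```

```bash
for i in 1 2; do python3 -m handwheel '[[[0,-1.8,-3.49,0],[0,-1.8,-3.49,0],[0,-1.8,-3.49,0],[0,-1.8,-3.49,0],[0,-1.8,-3.49,0],[0,-1.8,-3.49,0],[0,-1.8,-3.49,0],[0,-1.8,-3.49,0]]]' 1; done
python3 -m handwheel '[[[0,0,0,-0.116],[0,0,0,-0.116],[0,0,0,-0.116],[0,0,0,-0.116],[0,0,0,-0.116],[0,0,0,-0.116],[0,0,0,-0.115],[0,0,0,-0.115]]]'
python3 - <<'E'
from h import *
to([607,-12,122.5],-.262)
E
```

```text
time: 1.62
tool_pos: [402.3, -247.5, 227.0]
tcp_rot: [1.959, 1.57, -0.8]
contact_force: [0.3, -0.7, 0.3]
grip_width: 91.9
time: 2.28
tool_pos: [607.5, -9.5, 226.7]
tcp_rot: [1.957, 1.571, -0.802]
contact_force: [-0.1, -0.7, 0.0]
grip_width: 92.1
time: 2.95
tool_pos: [606.5, -11.3, 226.6]
tcp_rot: [-0.854, 1.571, -2.681]
contact_force: [0.7, 0.7, 1.6]
grip_width: 91.6
turn 0.006 shift cm [10.41  0.06  0.06] | unturned shift [10.41  0.06  0.06] | y ang -0.256 j [-0.14  0.49  1.28 -0.    1.36  0.11] t 2.95 grip 91.6
```

```bash
python3 -m handwheel '[[[2.5,0,0,0],[2.5,0,0,0],[2.5,0,0,0],[1.4,0,0,0],[0.8,0,0,0],[0.5,0,0,0],[0,0,0,0]]]' 1
python3 - <<'E'
from h import *
to([607,-12,123],-.262); snap('side','side1')
E
python3 -m handwheel '[[[0,0,0,0],[0,0,0,0],[0,0,0,0],[0,0,0,0],[0,0,0,0],[0,0,0,0],[0,0,0,0],[0,0,0,0]]]' 0
```

```text
time: 3.53
tool_pos: [606.4, -11.3, 124.2]
tcp_rot: [-1.316, 1.57, 3.134]
contact_force: [0.7, -0.1, 0.2]
grip_width: 92.3
turn 0.0 shift cm [0.12 0.08 0.05] | unturned shift [0.12 0.08 0.05] | y ang -0.262 j [-0.14  0.58  1.43 -0.    1.13  0.12] t 3.53 grip 92.3
time: 4.25
tool_pos: [606.6, -11.3, 124.7]
tcp_rot: [1.054, 1.571, -0.779]
contact_force: [0.7, 0.0, 0.2]
grip_width: 43.4
```

View pics/side1.png

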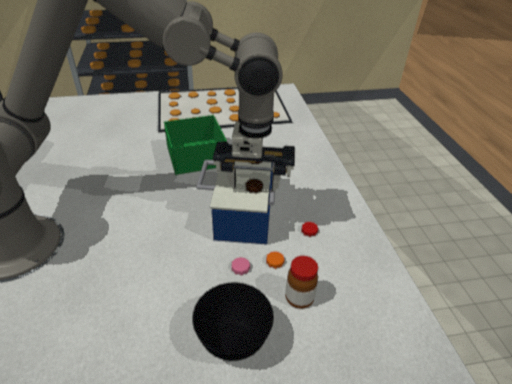

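```bash
python3 -m handwheel '[[[-1,0,0,0],[-2.5,0,0,0],[-3.5,0,0,0],[-3,0,0,0],[0,0,0,0]]]' 0
python3 - <<'E'
from h import *
to([469,306,160]); snap('side','side2'); snap('top','top2')
E
```

```text
time: 4.67
tool_pos: [609.4, -11.6, 232.5]
tcp_rot: [1.685, 1.558, -0.148]
contact_force: [-0.0, 0.4, -0.1]
grip_width: 42.9
turn 0 shift cm [  7.02 -21.87 -27.03] | unturned shift [  7.02 -21.87 -27.03] | y ang -0.262 j [-0.14  0.49  1.28 -0.    1.36  0.12] t 4.67 grip 42.9
```

View pics/side2.png

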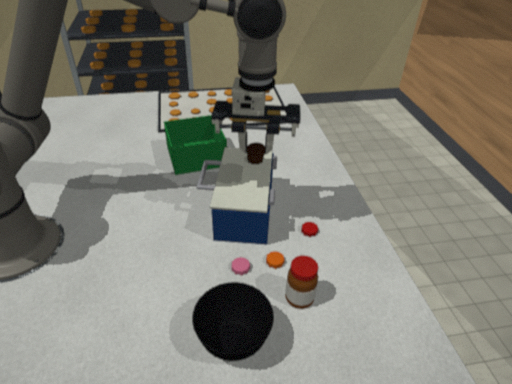

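```bash
python3 -m handwheel '[[[0,-2.2,-2.7,0],[0,-2.2,-2.7,0],[0,-2.2,-2.7,0],[0,-2.2,-2.7,0],[0,-2.2,-2.7,0],[0,-2.2,-2.7,0],[0,-2.2,-2.7,0],[0,-2.2,-2.7,0]]]' 0
python3 -m handwheel '[[[0,-2.2,-2.7,0],[0,-2.2,-2.7,0],[0,0,0,0],[0,0,0,0]]]' 0
python3 - <<'E'
from h import *
to([469,306,57])
E
```

```text
time: 5.43
tool_pos: [490.7, 244.0, 223.3]
tcp_rot: [-0.967, 1.568, -2.8]
contact_force: [1.0, 0.2, -0.5]
grip_width: 43.3
time: 5.77
tool_pos: [462.4, 307.6, 223.3]
tcp_rot: [-0.781, 1.568, -2.61]
contact_force: [-0.1, -0.7, 0.2]
grip_width: 43.1
turn 0 shift cm [16.63  0.71 -0.05] | unturned shift [16.63  0.71 -0.05] | y ang -0.258 j [ 0.45  0.4   1.44 -0.    1.3   0.71] t 5.77 grip 43.1
```

```bash
python3 -m handwheel '[[[2.5,0.7,0,0],[3,0,0,0],[3,0,0,0],[3,0,0,0],[2.5,0,0,0],[1.6,0,0,0],[1,0,0,0],[0,0,0,0]]]' 0
python3 -m handwheel '[[[0,0,0,0],[0,0,0,0],[0,0,0,0],[0,0,0,0]]]' 0.72
python3 -m handwheel '[[[-2.5,0,0,0],[-4,0,0,0],[-4,0,0,0],[-4,0,0,0],[-2.5,0,0,0],[0,0,0,0]]]' 1
python3 - <<'E'
from h import *
to([632,109.5,225],-.262); im,d=snap('top','top3'); cv2.imwrite('pics/top3z.png',cv2.resize(im[100:290,60:330,::-1],None,fx=2.9,fy=2.9))
E
```

```text
time: 6.43
tool_pos: [469.7, 302.8, 56.1]
tcp_rot: [-0.809, 1.565, -2.643]
contact_force: [-0.6, -0.2, 0.3]
grip_width: 42.9
time: 6.77
tool_pos: [471.4, 304.9, 59.9]
tcp_rot: [2.219, 1.569, 0.386]
contact_force: [-0.3, -0.2, -0.7]
grip_width: 64.0
time: 7.27
tool_pos: [473.2, 306.0, 236.1]
tcp_rot: [2.265, 1.558, 0.433]
contact_force: [0.6, -0.6, 0.1]
grip_width: 91.5
turn 0.0 shift cm [ 1.19 20.41 14.88] | unturned shift [ 1.19 20.41 14.89] | y ang -0.262 j [ 0.44  0.4   1.41 -0.    1.32  0.7 ] t 7.27 grip 91.5
```

View pics/top3z.png

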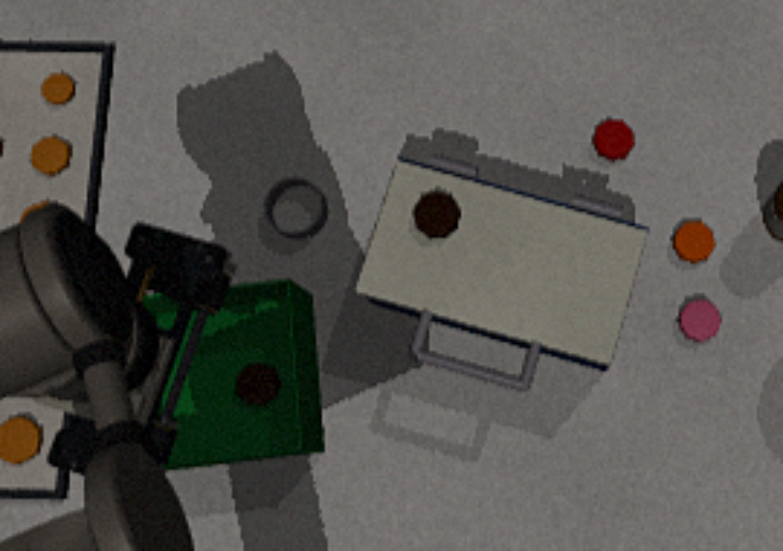

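```bash
python3 -m handwheel '[[[0,2.9,2.1,0],[0,2.9,2.1,0],[0,2.9,2.1,0],[0,2.9,2.1,0],[0,2.9,2.1,0],[0,2.9,2.1,0],[0,2.9,2.1,0],[0,0,0,0]]]' 1
python3 -m handwheel '[[[0,0,0,0],[0,0,0,0]]]' 1
python3 - <<'E'
from h import *
to([632,109.5,124],-.262)
E
```

```text
time: 7.98
tool_pos: [631.3, 104.4, 226.4]
tcp_rot: [-0.096, 1.568, -1.935]
contact_force: [-0.6, -0.5, -0.0]
grip_width: 91.8
time: 8.15
tool_pos: [627.9, 110.4, 227.4]
tcp_rot: [-1.403, 1.568, 3.047]
contact_force: [-0.7, -0.2, -0.1]
grip_width: 91.8
turn -0.0 shift cm [10.34  0.44 -0.02] | unturned shift [10.34  0.44 -0.02] | y ang -0.262 j [0.05 0.55 1.18 0.   1.41 0.32] t 8.15 grip 91.8
```

```bash
python3 -m handwheel '[[[2.5,0.3,0,0],[2.5,0,0,0],[2.5,0,0,0],[1.4,0,0,0],[0.8,0,0,0],[0.5,0,0,0],[0,0,0,0]]]' 1
python3 -m handwheel '[[[0,0,0,0],[0,0,0,0],[0,0,0,0],[0,0,0,0],[0,0,0,0],[0,0,0,0],[0,0,0,0],[0,0,0,0]]]' 0
python3 -m handwheel '[[[-1,0,0,0],[-2.5,0,0,0],[-3.5,0,0,0],[-3,0,0,0],[0,0,0,0],[0,0,0,0]]]' 0
python3 - <<'E'
from h import *
to([481,352,226]); snap('side','side4')
E
```

```text
time: 8.73
tool_pos: [631.0, 110.2, 126.3]
tcp_rot: [-1.271, 1.57, -3.102]
contact_force: [0.3, 0.4, -0.3]
grip_width: 91.9
time: 9.4
tool_pos: [631.7, 109.3, 126.7]
tcp_rot: [1.457, 1.571, -0.375]
contact_force: [1.2, -1.3, -0.2]
grip_width: 42.9
time: 9.9
tool_pos: [632.6, 109.4, 229.6]
tcp_rot: [1.875, 1.566, 0.042]
contact_force: [0.5, -0.2, -1.0]
grip_width: 42.6
turn 0 shift cm [  0.29 -20.93 -19.5 ] | unturned shift [  0.29 -20.93 -19.5 ] | y ang -0.262 j [ 0.05  0.56  1.17 -0.    1.41  0.31] t 9.9 grip 42.6
```

View pics/side4.png

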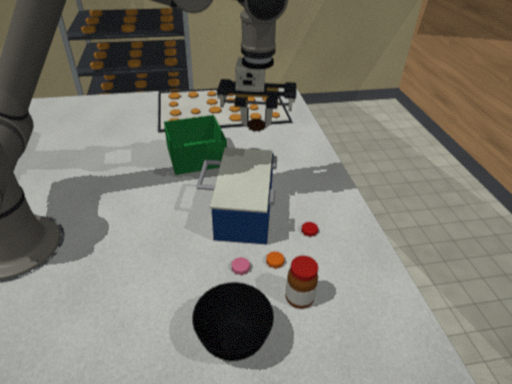

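```bash
python3 -m handwheel '[[[0,-2.6,-2.44,0],[0,-2.6,-2.44,0],[0,-2.6,-2.44,0],[0,-2.6,-2.44,0],[0,-2.6,-2.44,0],[0,-2.6,-2.44,0],[0,-2.6,-2.44,0],[0,-2.6,-2.44,0]]]' 0
python3 -m handwheel '[[[0,0,0,0],[0,0,0,0],[0,0,0,0]]]' 0
python3 - <<'E'
from h import *
to([481,352,60])
E
```

```text
time: 10.62
tool_pos: [479.4, 352.6, 225.0]
tcp_rot: [-0.769, 1.567, -2.602]
contact_force: [1.0, -0.0, -0.2]
grip_width: 43.2
time: 10.87
tool_pos: [481.0, 351.2, 225.5]
tcp_rot: [-0.545, 1.568, -2.377]
contact_force: [-0.3, -0.3, 0.0]
grip_width: 43.0
turn 0 shift cm [16.55  0.   -0.11] | unturned shift [16.55  0.   -0.11] | y ang -0.261 j [ 0.5   0.48  1.32 -0.    1.35  0.76] t 10.87 grip 43.0
```

```bash
python3 -m handwheel '[[[2.5,0,0,0],[3,0,0,0],[3,0,0,0],[3,0,0,0],[2.5,0,0,0],[1.6,0,0,0],[0.8,0,0,0],[0,0,0,0]]]' 0
python3 -m handwheel '[[[0,0,0,0],[0,0,0,0],[0,0,0,0],[0,0,0,0]]]' 0.72
python3 -m handwheel '[[[-2.5,0,0,0],[-4,0,0,0],[-4,0,0,0],[-4,0,0,0],[-2,0,0,0],[0,0,0,0],[0,0,0,0]]]' 0.72
python3 - <<'E'
from h import *
to([479.4,77.1,225],-.262); snap('side','side5')
E
```

```text
time: 11.53
tool_pos: [480.9, 349.8, 60.4]
tcp_rot: [-0.744, 1.566, -2.579]
contact_force: [0.1, -0.2, 1.1]
grip_width: 42.8
time: 11.87
tool_pos: [482.0, 352.0, 64.0]
tcp_rot: [2.287, 1.568, 0.454]
contact_force: [0.0, 0.4, -0.7]
grip_width: 63.6
time: 12.45
tool_pos: [481.7, 352.1, 229.6]
tcp_rot: [2.304, 1.567, 0.471]
contact_force: [-1.2, 0.3, -0.9]
grip_width: 66.5
turn 0.0 shift cm [ 0.41  6.9  26.62] | unturned shift [ 0.41  6.89 26.62] | y ang -0.262 j [ 0.5   0.47  1.32 -0.    1.35  0.76] t 12.45 grip 66.5
```

View pics/side5.png

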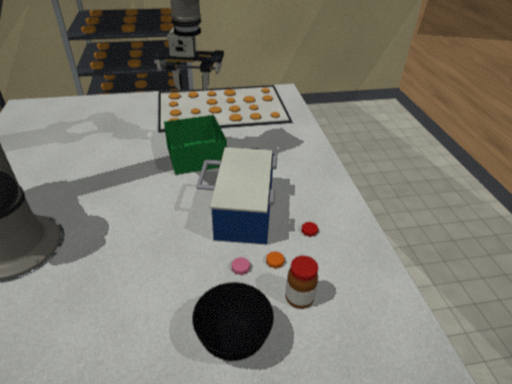

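```bash
python3 -m handwheel '[[[0,0.86,3.32,0],[0,0.86,3.32,0],[0,0.86,3.32,0],[0,0.86,3.32,0],[0,0.86,3.32,0],[0,0.86,3.32,0],[0,0.86,3.32,0],[0,0.86,3.32,0]]]' 0.3
python3 -m handwheel '[[[0,0,0,0],[0,0,0,0],[0,0,0,0],[0,0,0,0]]]' 0.3
python3 - <<'E'
from h import *
to([479.4,77.1,100],-.262); im,d=snap('top','top6'); cv2.imwrite('pics/top6z.png',cv2.resize(im[100:290,60:330,::-1],None,fx=2.9,fy=2.9)); snap('side','side6')
to([479.4,77.1,100],-.262)
E
```

```text
time: 13.17
tool_pos: [477.6, 75.9, 226.0]
tcp_rot: [-1.277, 1.567, -3.11]
contact_force: [0.7, 0.0, 0.3]
grip_width: 28.2
time: 13.5
tool_pos: [478.6, 78.5, 227.0]
tcp_rot: [-1.508, 1.569, 2.943]
contact_force: [-0.4, 0.4, 1.0]
grip_width: 27.4
turn 0.001 shift cm [12.7   0.13  0.11] | unturned shift [12.7   0.13  0.11] | y ang -0.261 j [0.   0.27 1.63 0.   1.25 0.26] t 13.5 grip 27.4
turn 0.002 shift cm [12.73  0.12  0.12] | unturned shift [12.73  0.12  0.12] | y ang -0.26 j [0.   0.27 1.63 0.   1.25 0.26] t 13.6 grip 27.8
```

View pics/top6z.png

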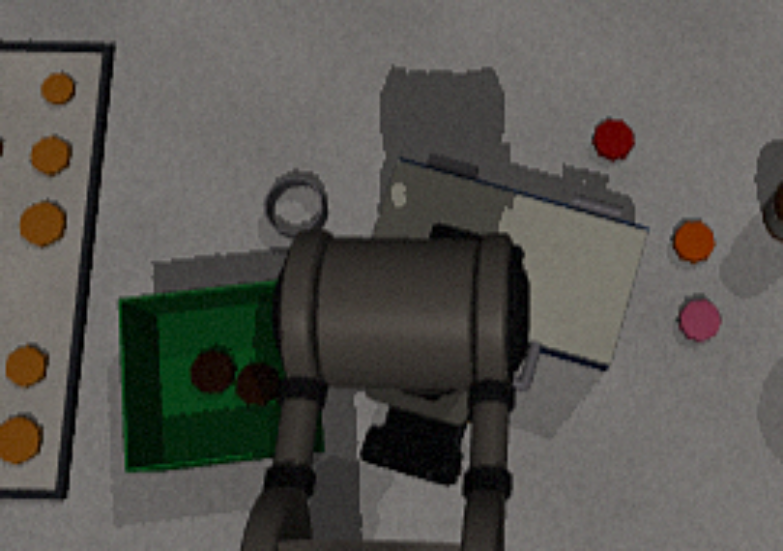

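View pics/side6.png

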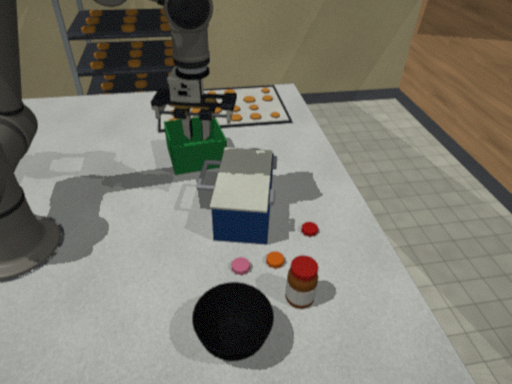

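Both burnt biscuits lie in the bin (crop (213,370) and (258,384)). The lid is shut and the fingers are above the bar, so I go down over it.

```bash
python3 -m handwheel '[[[2.5,0.1,0.1,0],[2.5,0,0,0],[2.5,0,0,0],[1.5,0,0,0],[0.8,0,0,0],[0,0,0,0],[0,0,0,0]]]' 0.3
python3 -m handwheel '[[[0.6,0,0,0],[0.6,0,0,0],[0.6,0,0,0],[0.6,0,0,0],[0.4,0,0,0],[0,0,0,0],[0,0,0,0]]]' 0.3
python3 - <<'E'
from h import *
to([479.4,77.1,100],-.262); im,d=snap('side','side7'); cv2.imwrite('pics/side7z.png',cv2.resize(im[60:260,130:340,::-1],None,fx=3,fy=3))
E
```

```text
time: 14.18
tool_pos: [479.9, 76.7, 130.0]
tcp_rot: [1.49, 1.571, -0.342]
contact_force: [0.3, -0.2, -0.2]
grip_width: 27.9
time: 14.77
tool_pos: [479.5, 76.1, 101.5]
tcp_rot: [-1.154, 1.57, -2.987]
contact_force: [-0.1, -0.6, -0.3]
grip_width: 27.5
turn -0.0 shift cm [ 0.15 -0.04 -0.09] | unturned shift [ 0.15 -0.04 -0.09] | y ang -0.262 j [-0.    0.42  1.8  -0.    0.92  0.26] t 14.77 grip 27.5
```

View pics/side7z.png

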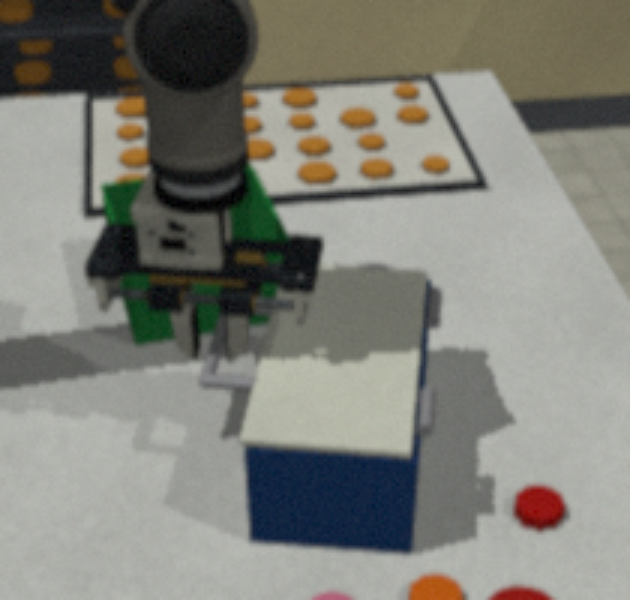

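Fingers straddle the bar, no contact force. Close.

```bash
python3 -m handwheel '[[[0,0,0,0],[0,0,0,0],[0,0,0,0],[0,0,0,0],[0,0,0,0]]]' 0
python3 - <<'E'
from h import *
to([479.4,77.1,100],-.262)
g=185; 
o=0
for k in range(0,100,5):
    a=np.radians(k); b=np.radians(min(k+5,90))
    if k>=90: break
    print(k,'x(down) %.2f y %.2f'%(-g*(np.sin(b)-np.sin(a))/10, g*(np.cos(a)-np.cos(b))/10))
E
```

```text
time: 15.23
tool_pos: [483.8, 75.2, 103.1]
tcp_rot: [1.68, 1.561, -0.153]
contact_force: [10.5, -4.6, -2.4]
grip_width: 10.8
turn -0.0 shift cm [ 0.3  -0.47 -0.07] | unturned shift [ 0.3  -0.47 -0.07] | y ang -0.262 j [-0.    0.42  1.8  -0.    0.92  0.26] t 15.23 grip 10.8
0 x(down) -1.61 y 0.07
5 x(down) -1.60 y 0.21
10 x(down) -1.58 y 0.35
15 x(down) -1.54 y 0.49
20 x(down) -1.49 y 0.62
25 x(down) -1.43 y 0.75
30 x(down) -1.36 y 0.87
35 x(down) -1.28 y 0.98
40 x(down) -1.19 y 1.09
45 x(down) -1.09 y 1.19
50 x(down) -0.98 y 1.28
55 x(down) -0.87 y 1.36
60 x(down) -0.75 y 1.43
65 x(down) -0.62 y 1.49
70 x(down) -0.49 y 1.54
75 x(down) -0.35 y 1.58
80 x(down) -0.21 y 1.60
85 x(down) -0.07 y 1.61
```

```bash
python3 -m handwheel '[[[0,0.3,0,0],[0,0,0,0],[0,0,0,0],[0,0,0,0]]]' 0
python3 - <<'E'
from h import *
for i in range(3):
    o=bot.get_obs(); print(o['contact_force'].round(1),o['tool_pos'].round(1)); bot.capture('side')
E
```

```text
time: 15.57
tool_pos: [483.7, 75.2, 102.0]
tcp_rot: [1.67, 1.568, -0.162]
contact_force: [6.0, -2.3, -2.4]
grip_width: 10.7
[ 6.  -2.3 -2.4] [483.7  75.2 102. ]
[ 5.6 -1.6 -2.8] [483.7  75.1 102. ]
[ 6.  -1.4 -1.8] [483.7  75.2 102. ]
```

```bash
python3 -m handwheel '[[[0,0.3,0,0],[0,0,0,0],[0,0,0,0]]]' 0
python3 -m handwheel '[[[-0.8,0.02,0,0],[-0.8,0.05,0,0],[-0.8,0.09,0,0],[-0.8,0.12,0,0],[-0.79,0.16,0,0],[-0.79,0.19,0,0],[0,0,0,0],[0,0,0,0]]]' 0
cat >> h.py <<'E'
def arc():
    o=bot.get_obs(); X=np.array([np.cos(-.262),np.sin(-.262)]); H=np.array([662.4,27.3])
    c=(o['tool_pos'][:2]-H)@X; z=o['tool_pos'][2]-102; f=o['contact_force']
    print('c',round(c,1),'z',round(z,1),'r',round(np.hypot(c,z),1),'ang',np.degrees(np.arctan2(z,-c)).round(1),'Fx',(f[:2]@X).round(1),'F',f.round(1),'grip',o['grip_width'].round(1),'t',o['time'])
E
python3 -c "
from h import *
arc()
snap('side','side8')"
```

```text
time: 15.97
tool_pos: [483.7, 75.1, 101.8]
tcp_rot: [-1.485, 1.567, 2.965]
contact_force: [-4.8, 1.7, 6.0]
grip_width: 11.0
time: 16.63
tool_pos: [489.5, 73.5, 150.0]
tcp_rot: [-1.49, 1.566, 2.96]
contact_force: [-7.2, 3.2, -0.5]
grip_width: 11.1Traceback (most recent call last):
  File "<string>", line 3, in <module>
    arc()
    ~~~^^
  File "h.py", line 24, in arc
    print('c',round(c,1),'z',round(z,1),'r',round(np.hypot(c,z),1),'ang',np.degrees(np.arctan2(z,-c)).round(1),'Fx',(f[:2]@X).round(1),'F',f.round(1),'grip',o['grip_width'].round(1),'t',o['time'])
                                                                                                                                                             ^^^^^^^^^^^^^^^^^^^^^
AttributeError: 'float' object has no attribute 'round'
```

```bash
sed -i "s/o\['grip_width'\].round(1)/round(o['grip_width'],1)/" h.py
python3 -m handwheel '[[[0,-0.2,0,0],[0,0,0,0],[0,0,0,0]]]' 0
python3 -c "
from h import *
arc()
snap('side','side8')
arc()"
```

```text
time: 16.88
tool_pos: [489.5, 73.5, 149.8]
tcp_rot: [-1.589, 1.571, 2.862]
contact_force: [-2.0, 2.1, -2.4]
grip_width: 11.0
c -179.0 z 47.8 r 185.3 ang 15.0 Fx -2.4 F [-2.   2.1 -2.4] grip 11.0 t 16.8833
c -179.0 z 47.7 r 185.2 ang 14.9 Fx -2.5 F [-2.   2.1 -3. ] grip 10.9 t 16.9333
```

View pics/side8.png

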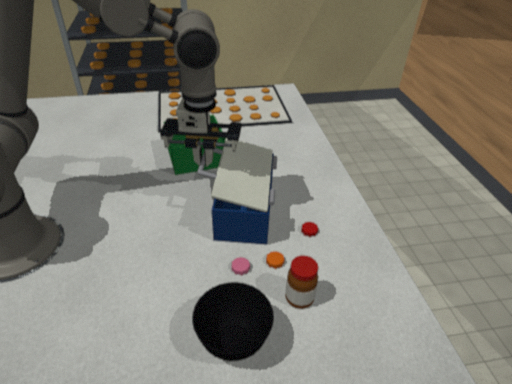

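```bash
python3 -m handwheel '[[[-0.775,0.23,0,0],[-0.765,0.26,0,0],[-0.75,0.295,0,0],[-0.74,0.33,0,0],[-0.725,0.36,0,0],[-0.705,0.39,0,0],[-0.69,0.42,0,0],[-0.67,0.45,0,0]]]' 0
python3 -m handwheel '[[[0,0,0,0],[0,0,0,0],[0,0,0,0]]]' 0
python3 -c "
from h import *
arc()"
```

```text
time: 17.6
tool_pos: [514.6, 66.8, 208.9]
tcp_rot: [-1.511, 1.567, 2.94]
contact_force: [-9.5, 3.9, 2.8]
grip_width: 11.3
time: 17.85
tool_pos: [514.6, 66.8, 208.9]
tcp_rot: [-1.517, 1.568, 2.933]
contact_force: [-9.0, 3.4, 3.2]
grip_width: 11.0
c -153.0 z 106.9 r 186.6 ang 34.9 Fx -9.5 F [-9.   3.4  3.2] grip 11.0 t 17.85
```

```bash
python3 -m handwheel '[[[-0.14,-0.2,0,0],[0,0,0,0],[0,0,0,0]]]' 0
python3 -c "
from h import *
arc()"
python3 -m handwheel '[[[-0.65,0.475,0,0],[-0.63,0.5,0,0],[-0.605,0.53,0,0],[-0.585,0.555,0,0],[-0.56,0.58,0,0],[-0.53,0.61,0,0],[-0.505,0.63,0,0],[-0.475,0.65,0,0]]]' 0
python3 -m handwheel '[[[0,0,0,0],[0,0,0,0],[0,0,0,0]]]' 0
python3 -c "
from h import *
arc()"
```

```text
time: 18.1
tool_pos: [515.1, 66.7, 209.7]
tcp_rot: [1.681, 1.568, -0.152]
contact_force: [2.9, 1.1, -5.8]
grip_width: 11.0
c -152.5 z 107.7 r 186.7 ang 35.2 Fx 2.5 F [ 2.9  1.1 -5.8] grip 11.0 t 18.1
time: 18.77
tool_pos: [557.1, 55.4, 256.3]
tcp_rot: [-1.521, 1.569, 2.93]
contact_force: [-8.4, 3.2, 7.1]
grip_width: 10.9
time: 19.02
tool_pos: [557.3, 55.4, 256.5]
tcp_rot: [-1.811, 1.57, 2.64]
contact_force: [-7.9, 2.6, 6.5]
grip_width: 11.3
c -108.8 z 154.5 r 189.0 ang 54.8 Fx -8.3 F [-7.9  2.6  6.5] grip 11.3 t 19.0167
```

```bash
sed -i "s/\[2\]-102/[2]-106/" h.py; python3 -m handwheel '[[[-0.2,-0.14,0,0],[0,0,0,0],[0,0,0,0]]]' 0
python3 -c "
from h import *
arc()"
python3 -m handwheel '[[[-0.46,0.67,0,0],[-0.43,0.69,0,0],[-0.41,0.7,0,0],[-0.38,0.715,0,0],[-0.345,0.73,0,0],[-0.315,0.745,0,0],[-0.28,0.76,0,0],[-0.25,0.77,0,0]]]' 0
python3 -m handwheel '[[[0,0,0,0],[0,0,0,0],[0,0,0,0]]]' 0
python3 -c "
from h import *
arc(); snap('side','side9'); arc()"
```

```text
time: 19.27
tool_pos: [557.0, 55.4, 256.4]
tcp_rot: [1.504, 1.57, -0.329]
contact_force: [2.1, 1.4, -4.6]
grip_width: 11.2
c -109.1 z 150.4 r 185.8 ang 54.0 Fx 1.7 F [ 2.1  1.4 -4.6] grip 11.2 t 19.2667
time: 19.93
tool_pos: [612.4, 40.6, 286.5]
tcp_rot: [1.504, 1.571, -0.329]
contact_force: [-1.0, 1.9, -0.4]
grip_width: 11.0
time: 20.18
tool_pos: [612.3, 40.5, 286.5]
tcp_rot: [1.59, 1.569, -0.243]
contact_force: [-3.8, 1.8, 5.1]
grip_width: 11.0
c -51.8 z 180.5 r 187.8 ang 74.0 Fx -4.1 F [-3.8  1.8  5.1] grip 11.0 t 20.1833
c -51.9 z 180.4 r 187.7 ang 74.0 Fx -2.5 F [-2.4  0.8  4.8] grip 11.0 t 20.2333
```

View pics/side9.png

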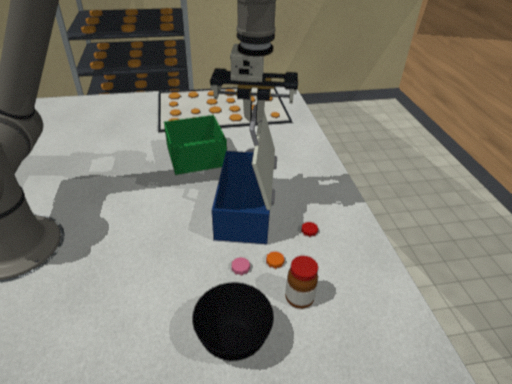

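```bash
python3 -c "
from h import *
from scipy.optimize import least_squares as L
p=np.array([(-184.4,101.9),(-179,149.8),(-152.5,209.7),(-109,256.4),(-51.9,286.4)])
for q in (p,p[1:]):
    s=L(lambda x:np.hypot(*(q-x[:2]).T)-185,[0,104]); print(s.x,s.fun.round(1))
    s=L(lambda x:np.hypot(*(q-x[:2]).T)-x[2],[0,104,185]); print(s.x,s.fun.round(1))
d=np.load('pics/side9.npy');P=cloud('side',d)
X=np.array([np.cos(-.262),np.sin(-.262)]);Y=np.array([-X[1],X[0]]);q=P[...,:2]-[590.5,47.3];cx=q@X-70;cy=q@Y;Z=P[...,2]
m=(d>0)&(abs(cy)<105)&(Z>135)&(Z<245)&(abs(cx)<110)&(cy<-50)
print(m.sum()); f=np.polyfit(Z[m],cx[m],1); print('slope ang',90+np.degrees(np.arctan(f[0])),'cx at z115',np.polyval(f,115))
"
```

```text
[  1.23346271 108.31013407] [ 0.7 -0.1 -0.8 -0.4  0.8]
[  7.63110518 103.7456753  192.10023205] [-0.1  0.1 -0.1  0.   0. ]
[  1.98428271 108.8877767 ] [ 0.6 -0.5 -0.4  0.5]
[  8.30089573 103.01535767 193.03457219] [ 0.  -0.1  0.1 -0. ]
218
slope ang 73.6878425478985 cx at z115 9.444757637851822
```

```bash
python3 -m handwheel '[[[-0.28,0.68,0,0],[-0.2,0.7,0,0],[-0.17,0.7,0,0],[-0.14,0.7,0,0],[-0.1,0.7,0,0],[-0.07,0.7,0,0],[-0.03,0.6,0,0],[0,0.4,0,0]]]' 0
python3 -m handwheel '[[[0,0.2,0,0],[0,0,0,0],[0,0,0,0],[0,0,0,0]]]' 0
cat > ang.py <<'E'
from h import *
import sys
arc(); X=np.array([np.cos(-.262),np.sin(-.262)]);Y=np.array([-X[1],X[0]])
for c in ('side','top'):
    im,d=snap(c,c+sys.argv[1]);P=cloud(c,d);q=P[...,:2]-[590.5,47.3];cx=q@X-70;cy=q@Y;Z=P[...,2]
    m=(d>0)&(abs(cy)<124)&(Z>130)&(Z<245)&(abs(cx)<40)
    if c=='side': cv2.imwrite('pics/z%s.png'%sys.argv[1],cv2.resize((im*1)[60:260,150:360,::-1],None,fx=3,fy=3))
    for lo in range(130,250,15):
        k=m&(Z>lo)&(Z<=lo+15)
        if k.sum()>5: print(c,lo,k.sum(),'cx',np.percentile(cx[k],[10,50,90]).round(1),'cy',np.percentile(cy[k],[5,95]).round(0))
    if m.sum()>50:
        f=np.polyfit(Z[m],cx[m],1); print(c,'ang',90+np.degrees(np.arctan(f[0])))
arc()
E
python3 ang.py 10
```

```text
time: 20.9
tool_pos: [662.6, 26.9, 295.3]
tcp_rot: [0.882, 1.57, -0.951]
contact_force: [-1.7, -0.1, 0.6]
grip_width: 10.9
time: 21.23
tool_pos: [664.1, 26.5, 295.3]
tcp_rot: [0.646, 1.57, -1.187]
contact_force: [-1.0, 0.4, 1.8]
grip_width: 11.1
c 1.9 z 189.3 r 189.3 ang 90.6 Fx -1.0 F [-1.   0.4  1.8] grip 11.1 t 21.2333
top 130 58 cx [-0.5  0.1  0.7] cy [-119.  115.]
top 145 56 cx [-0.2  0.3  0.8] cy [-118.  116.]
top 160 62 cx [-0.1  0.4  0.9] cy [-113.  109.]
top 175 74 cx [-0.   0.5  1.1] cy [-119.  110.]
top 190 66 cx [0.1 0.5 1.3] cy [-117.  102.]
top 205 72 cx [0.3 0.9 1.4] cy [-116.  103.]
top 220 73 cx [0.3 1.  1.5] cy [-115.   99.]
top 235 49 cx [0.4 1.1 1.8] cy [-117.   95.]
top ang 90.52395234000302
c 1.8 z 189.2 r 189.2 ang 90.6 Fx -0.7 F [-0.8 -0.2  0.6] grip 11.1 t 21.3333
```

View pics/z10.png

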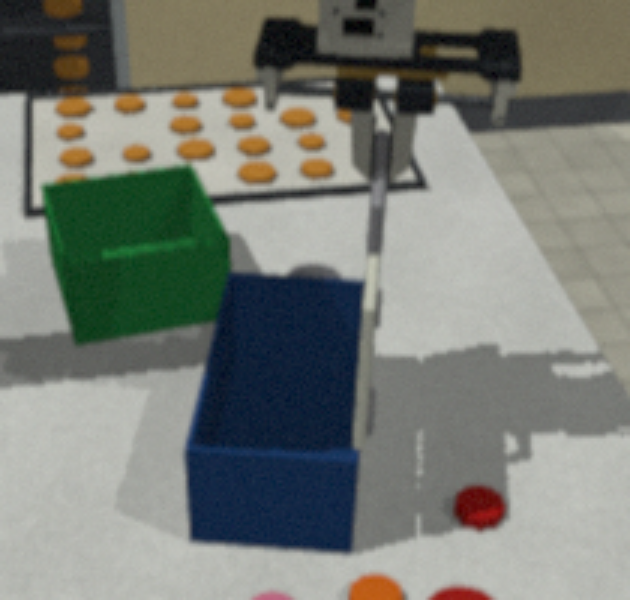

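The lid stands edge-on to the side camera, crop x about 360 to 378, at about 90.5° by depth and by tool position. I hold it, recheck and look at the bin.

```bash
python3 -m handwheel '[[[0,0,0,0],[0,0,0,0],[0,0,0,0],[0,0,0,0],[0,0,0,0],[0,0,0,0],[0,0,0,0],[0,0,0,0]]]' 0
python3 ang.py 11 | grep -v cx
```

```text
time: 22.0
tool_pos: [664.3, 26.5, 295.2]
tcp_rot: [0.741, 1.57, -1.092]
contact_force: [-0.5, -1.7, 3.2]
grip_width: 11.2
c 2.0 z 189.2 r 189.2 ang 90.6 Fx -0.1 F [-0.5 -1.7  3.2] grip 11.2 t 22.0
top ang 90.64000118430491
c 2.0 z 189.2 r 189.2 ang 90.6 Fx -0.9 F [-1.2 -1.1  3.8] grip 10.9 t 22.1
```

View pics/top11.png

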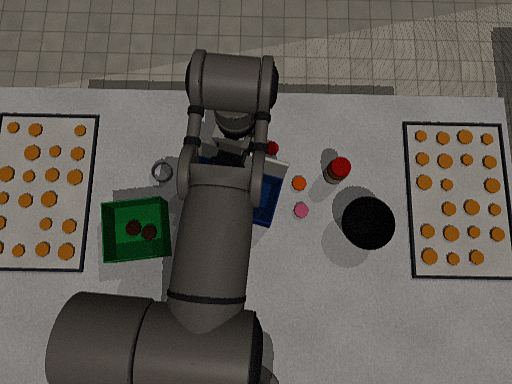

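Both biscuits are in the bin at (134,228) and (149,232). The cutter (162,171), jar (340,168) and bowl (368,222) are where they were, and the lid is upright and still held. I hand the job in.

```bash
python3 -m handwheel '[[[0,0,0,0],[0,0,0,0]]]' 0; python3 -c "
from h import *
print(bot.close_job()); arc()"
```

```text
time: 22.27
tool_pos: [664.3, 26.5, 295.2]
tcp_rot: [0.873, 1.57, -0.96]
contact_force: [-1.9, -1.9, 3.8]
grip_width: 11.0
the job is handed in; nothing more can be done
None
the job is handed in; nothing more can be done
```

Both burnt biscuits are in the green bin, and the lid is held upright by its bar handle. I handed the job in at about 22.3 s on the robot's clock, out of 64 s; it reports no verdict.

- **Biscuits:** both were released while the lid was still shut. The last top picture shows them in the bin.
- **Lid:** it stood at about 90.6°, both by depth in the top picture and by tool position. The tool stayed within 0.2 mm over the last second, and the bar was pinched at about 11 mm.
- **Bowl, jar and cutter:** in the pictures they look unmoved; I did not measure their positions again.
- **Disagreements:**
  - The bar was about 4 mm further toward the hinge than the cameras gave. I corrected this by force as the lid rose.
  - The swing fitted a circle of radius 185 to 192 mm. Near 74° this left about 2° of doubt in the angle.
  - The side camera had no usable depth on the upright lid, so the final angle does not have a second camera behind it.

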